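# Sort the checked water meters into the tray and onto the reading stand

## Robot

A 7-joint arm with a two-finger parallel gripper is mounted at the origin on the work surface. World frame = base frame: x ahead of the robot, y to its left, z up, the work surface at z = 0. Lengths are in m, angles in rad, forces in N, time in s.
With the tool pointing down it reaches from about 0.425 to 0.875 m from the base axis. Payload 4.7 kg.
Tool frame: the origin (TCP) lies at the very end of the fingers, on their centre line; the grasp point (between the pads) lies 19 mm behind it; z points along the fingers, y is the line along which they close (so a half turn about z gives the same grasp; the last joint's range is limited). The gripper opens to 87 mm and grips with 3 to 60 N. Pads are 19 mm wide; open, the fingers measure 117 mm over their backs; the gripper's body (75 mm by 190 mm) begins 51 mm behind the grasp point.
Start: joints at [1.22, 0.321, -0.07, 1.45, 0.023, 1.371, -0.057], TCP at [0.232, -0.607, 0.187] pointing down, gripper open.
Joint ranges: [-2.86, 2.86], [-0.3, 2.09], [-1.38, 1.24], [0.06, 2.45], [-1.56, 4.7], [0.09, 2.05], [-2.69, 2.69]. Speed limits (rad/s): [2.57, 2.57, 3.14, 3.14, 3.14, 3.14, 3.14].

## Interface

Orientations are given as a rotation vector (axis times angle).
In Python, from bench import ctrl, get_image, job gives the robot as it stands.
- The arm moves only by the shell command python3 -m crank 'ROWS' [FORCE]. ROWS is JSON, a list that holds one entry, the list of rows, each a list of 5 numbers: the shift along the tool's x, y, z in mm, then the turn about the tool's z in rad, then the closure, from -1 (fully open) to 1 (shut), so that 0 is half open. A call has 1 to 10 rows; each row shifts and turns the commanded pose from where the row before left it, along the tool's axes as they then stand; what a row does not reach is not made up. A row lasts 1/12 s, in which the tool goes at most 41.7 mm and 7.16 degrees, less where a joint would pass 70% of its speed; a pose out of reach is approached as far as the arm can. A call with a gripper value outside its range is refused whole. The fingers move at their own pace and stop on an object; FORCE is the grip in N (left out, the last holds). Time passes only in rows, so rows that do not move let the fingers close. It gives the time, the measured TCP pose, the force, the opening and the grip force at its end, in the units of the state.
- ctrl.get_state(): the state, without advancing time (a new reading comes with each control period).
- get_image(name): name is "scene" or "top"; returns a dict with "pixels" (384x512x3 uint8, red, green, blue), "fx", "fy", "cx", "cy" (pixels), "T" (4x4, takes a point from camera to world coordinates). Camera axes: x right, y down, z forward; pixel columns grow to the right and rows downward; lengths in m; the calibration is good to about 2 mm. A picture is of the moment at which its call begins. There is no depth.
- job.close_job(): hands the job in; it is judged then, once.
The state is a dict: "time": time; "joint_positions": joint angles; "qd": joint speeds; "joint_torque": joint torques, N m; "position": TCP position; "tool_rot": TCP orientation; "ft_force": force on the tool from outside, world axes, zero at the start; "torque": the same for the moment, N m; "grip_width": opening from 0.0 (shut) to 1.0 (fully open); "grip_force": force on a finger pad.
Only numpy, scipy, OpenCV 4.12 (cv2) and the standard library are available. Lean on these libraries where they do the work, as an engineer would, in place of code of your own. Each camera call takes 0.05 s, during which the arm holds its last target. There are 200 camera calls.

## Task

Put the three brass-collared water meters with closed lids into the white tray, each upright in the bay whose floor has the colour of its lid (blue, red, green), and set the brass-collared meter with the white open dial on the sloping stand, its foot flat on the slope and resting against the ledge, pipe along the ledge. Leave the two meters with grey collars standing where they are. Set the meters down gently, do not drop them.

Things in the scene. Friction and masses are not known exactly. Their poses are not given: they have to be found in the camera images.
- meter_blue: Water meter with blue body, brass collar and brass end nuts, blue lid. Pipe 100 mm long, end nuts 26 mm dia, up to 33 mm high. Flat round foot 54 mm dia. Collar 56 mm dia from 34 to 66 mm above the underside: grip it from above, in any direction. Lid 40 mm dia, total height 72 mm; 0.3 to 0.52 kg. Upright on the bench. Origin: centre of the foot's underside; z up, y along the pipe (ends alike)
- meter_red: Water meter with blue body, brass collar and brass end nuts, red lid. Same shape, size and axes as meter_blue
- meter_green: Water meter with blue body, brass collar and brass end nuts, green lid. Same shape, size and axes as meter_blue
- meter_dial: Water meter with blue body, brass collar and brass end nuts, and on top a white dial with a black bar and two red dots. Same shape, size and axes as meter_blue
- grey_blue: Look-alike to leave alone: blue body, GREY collar and grey end nuts, blue lid. Same shape, size and axes as meter_blue
- grey_red: Look-alike to leave alone: blue body, GREY collar and grey end nuts, red lid. Same shape, size and axes as meter_blue
- bay_blue: Blue floor plate, 74 x 112 x 3 mm, in one bay of the fixed white tray. Origin: centre of its underside, 5 mm above the bench; z up, y the long way of the bay (pipe along it). The meter stands on it, 3 mm above this origin. Bay 80 (x) by 116 (y) mm inside
- bay_red: Red floor plate in another bay of the same tray; size, origin and axes as bay_blue. The tray is 262 x 126 mm outside; bays 86 mm apart along x, colours in any order
- bay_green: Green floor plate in another bay of the same tray; size, origin and axes as bay_blue. Tray walls and dividers are 5 mm thick and end 35 mm above the bench
- stand: Fixed stand: aluminium slope 120 x 140 mm, yellow ledge at its low edge. Origin: centre of its underside; z up, x level, uphill; y along the ledge. Slope rises 20 deg to +x from the ledge's inner face (x -55, z 30 mm). Ledge 14 mm high, square to the slope. Against it the meter's origin is at x -30, y 0, z 39 mm; it leans 20 deg, top to -x, pipe along y; friction holds it
Not all that is in view belongs to the job. Leave any orange or purple look-alike of the meter_dial alone.

How it is judged:
At the end, for the whole second after the job is handed in: Each lidded brass-collared meter upright (0.1 rad) on the floor plate of its colour, within 16 mm of its centre; the dial meter flat on the slope, foot within 10 mm of the ledge, 25 mm of the middle, pipe along it (0.25 rad); grey-collared ones upright, within 20 mm of their start; all at rest (horizontal distance between meter_blue and bay_blue below 0.016 m and z of meter_blue in the frame of bay_blue between -0.002 and 0.009 m and angle between each of meter_blue, meter_red, meter_green, grey_blue, grey_red's own z axis and vertical below 0.1 rad and horizontal distance between meter_red and bay_red below 0.016 m and z of meter_red in the frame of bay_red between -0.002 and 0.009 m and horizontal distance between meter_green and bay_green below 0.016 m and z of meter_green in the frame of bay_green between -0.002 and 0.009 m and x of meter_dial in the frame of stand between -0.036 and -0.02 m and y of meter_dial in the frame of stand between -0.025 and 0.025 m and z of meter_dial in the frame of stand between 0.033 and 0.049 m and angle between meter_dial's own z axis and vertical between 0.27 and 0.43 rad and angle between the y axis of meter_dial and the y axis of stand, either way round below 0.25 rad and distance of each of grey_blue, grey_red from where it was at the start of the episode below 0.02 m and linear speed of each of meter_blue, meter_red, meter_green, meter_dial, grey_blue, grey_red below 0.02 m/s); the robot touches nothing.
It fails at once if a grey-collared meter is displaced by more than 25 mm or knocked over (distance of any of grey_blue, grey_red from where it was at the start of the episode above 0.025 m or angle between any of grey_blue, grey_red's own z axis and vertical above 0.5 rad).
It fails at once if a meter is let fall (faster than 0.45 m/s out of the fingers) ((linear speed of meter_blue above 0.45 m/s and contact force between the fingers and meter_blue below 0.5 N) or (linear speed of meter_red above 0.45 m/s and contact force between the fingers and meter_red below 0.5 N) or (linear speed of meter_green above 0.45 m/s and contact force between the fingers and meter_green below 0.5 N) or (linear speed of meter_dial above 0.45 m/s and contact force between the fingers and meter_dial below 0.5 N)).
It fails at once if a meter is thumped onto its place (more than 60 N) (contact force between meter_blue and bay_blue above 60 N or contact force between meter_red and bay_red above 60 N or contact force between meter_green and bay_green above 60 N or contact force between meter_dial and stand above 60 N).
It also fails if it takes over 99 s, if anything falls off the work surface, if the arm or the gripper's body presses on something with over 40 N, if the wrist force passes 120 N, or if a joint passes its speed limit or range.

## Working session

There is one attempt and no reset: what is moved stays moved. The work goes in short steps, Python scripts to look and compute and a shell command to move; the robot and the scene stay as the last step left them, time stands still between calls to the robot, and variables do not carry over. Pictures are saved under pics/ and viewed, at most 14 in all, crops included, and the job is handed in when it is done.

```bash
ls; mkdir -p pics; python3 - <<'E'
from bench import ctrl,get_image
import cv2,json
for n in("scene","top"):
    im=get_image(n);cv2.imwrite(f"pics/{n}0.png",im["pixels"][:,:,::-1])
    print(n,im["fx"],im["fy"],im["cx"],im["cy"],im["T"])
print(ctrl.get_state())
E
```

```text
pics
scene 453.28313048991305 453.28313048991305 244.42092971719964 188.00840212487333 [[ 0.30685774  0.73276197 -0.60736993  1.15487822]
 [ 0.95174017 -0.23985668  0.19146649 -0.21585009]
 [-0.00538237 -0.63681133 -0.77100088  0.95542704]
 [ 0.          0.          0.          1.        ]]
top 473.28209640614136 473.28209640614136 255.0667373989841 187.5080687044835 [[ 0.00924932 -0.99052613  0.13701257  0.29649683]
 [-0.99983425 -0.01130978 -0.01426759  0.01525417]
 [ 0.01568201 -0.1368579  -0.99046655  1.20259059]
 [ 0.          0.          0.          1.        ]]
{'time': 0.1, 'joint_positions': array([ 1.22009275,  0.32173601, -0.07010247,  1.45158584,  0.02255549,
        1.37082078, -0.05689696]), 'qd': array([-0.00219847, -0.00134973,  0.00033814, -0.00146381,  0.000751  ,
        0.00054256, -0.00201532]), 'joint_torque': array([-1.14880149e-04, -4.92574453e+01, -4.05749604e-01, -3.13399172e+01,
       -6.42355392e-02,  3.94365995e-02,  8.11435962e-05]), 'position': array([ 0.23166745, -0.60669018,  0.18616295]), 'tool_rot': array([-3.08776851e+00, -5.69608067e-01,  5.75076745e-04]), 'ft_force': array([ 0.24219267, -0.4539899 ,  0.2669175 ]), 'torque': array([ 0.029998  ,  0.00106167, -0.03123227]), 'grip_force': 0.0, 'grip_width': 1.000010918323005}
```

View pics/top0.png

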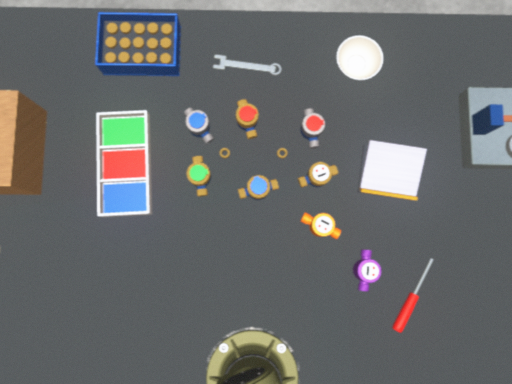

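View pics/scene0.png

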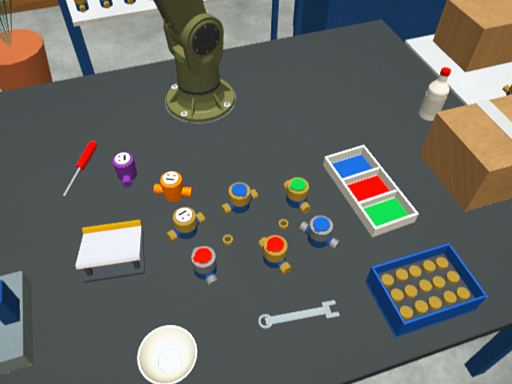

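Candidates in the top view:
- Brass collars: blue (258,186), red (247,114), green (198,173), dial (320,173).
- Leave alone: grey-blue (197,121), grey-red (313,124), the orange look-alike (323,225) and the purple one (369,271).
- Tray: bays green, red and blue at (124,131), (124,164) and (124,197).
- Stand: about (393,170), with its ledge along (361,190)–(417,198), facing the robot.

Next I'll check these choices in close crops.

```bash
python3 - <<'E'
import cv2
im=cv2.imread("pics/top0.png")
for n,(x,y) in {"cl":(90,95),"cr":(230,95)}.items():
    c=cv2.resize(im[y:y+125,x:x+200],None,fx=4,fy=4,interpolation=cv2.INTER_CUBIC)
    for k in range(0,200,20): cv2.putText(c,str(x+k),(4*k,10),0,.35,(255,255,255),1); cv2.line(c,(4*k,12),(4*k,18),(255,255,255),1)
    for k in range(5,125,20): cv2.putText(c,str(y+k),(0,4*k+4),0,.35,(0,255,255),1)
    cv2.imwrite(f"pics/{n}.png",c)
E
```

```text
(no output)
```

View pics/cl.png

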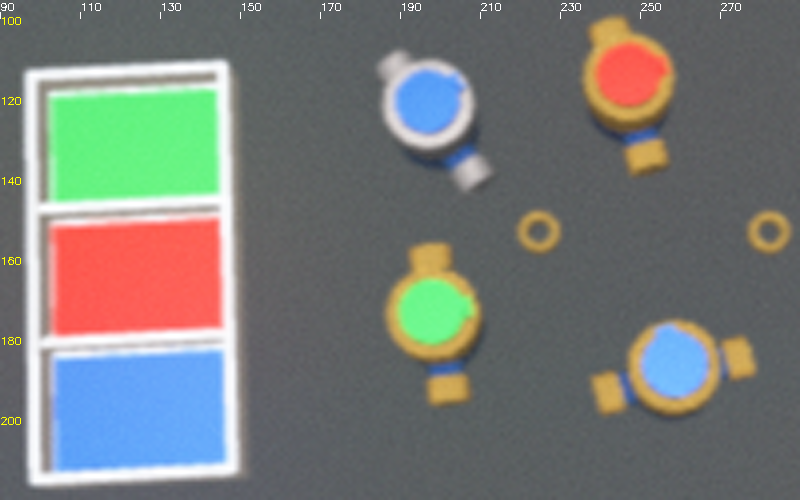

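View pics/cr.png

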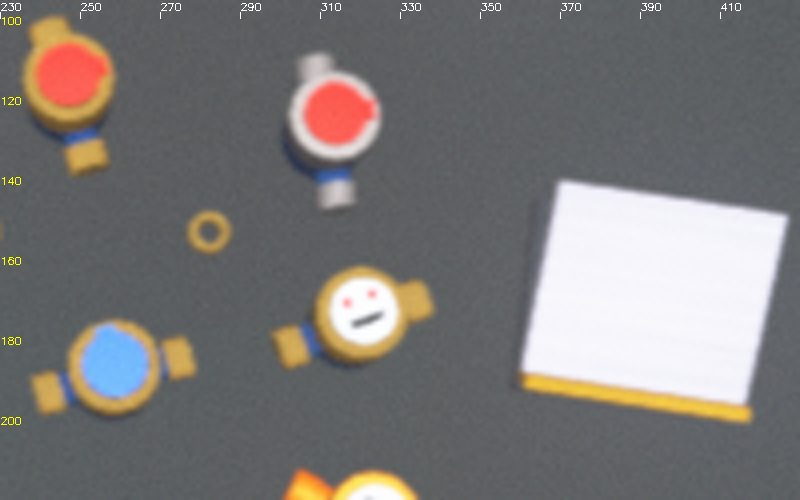

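The crops confirm the choices. The brass collars are red (247,114), green (198,173), blue (258,186) and the dial with white face, black bar and two red dots (320,173). Grey collars are at (197,121) and (314,124). Now I'll fit the poses.

```bash
cat > h.py <<'E'
import numpy as np, json
from scipy.optimize import least_squares
from scipy.spatial.transform import Rotation as R
f,cx,cy=473.2821,255.0667,187.5081
T=np.array([[0.00924932,-0.99052613,0.13701257,0.29649683],[-0.99983425,-0.01130978,-0.01426759,0.01525417],[0.01568201,-0.1368579,-0.99046655,1.20259059],[0,0,0,1]])
def world(p,z):
    d=T[:3,:3]@[(p[0]-cx)/f,(p[1]-cy)/f,1]; return T[:3,3]+d*(z-T[2,3])/d[2]
def proj(P):
    c=(np.asarray(P)-T[:3,3])@T[:3,:3]; return np.c_[c[:,0]/c[:,2]*f+cx,c[:,1]/c[:,2]*f+cy]
def fit(M,px,g):  # model pts, pixels -> x,y,yaw
    M=np.array(M);px=np.array(px)
    def W(q): c,s=np.cos(q[2]),np.sin(q[2]); return np.c_[q[0]+c*M[:,0]-s*M[:,1],q[1]+s*M[:,0]+c*M[:,1],M[:,2]]
    r=least_squares(lambda q:(proj(W(q))-px).ravel(),g); return r.x,np.abs(r.fun).max()
def yaw(s):  # world angle of the tool's y, mod pi
    y=R.from_rotvec(s["tool_rot"]).as_matrix()[:,1]; return np.arctan2(y[1],y[0])
def go(x,y,z,a):
    """prints the turn (rad) and, after it, shift in tool mm; a = wanted world angle of tool y"""
    from bench import ctrl
    s=ctrl.get_state(); t=-((a-yaw(s)+np.pi/2)%np.pi-np.pi/2)
    m=R.from_rotvec(s["tool_rot"]).as_matrix()
    d=np.array([x,y,z])-s["position"]
    print("t%.1f"%s["time"],"pos",s["position"].round(4),"grip",round(s["grip_width"],3),round(s["grip_force"],1),"F",s["ft_force"].round(1),"j1,j7",s["joint_positions"][[0,6]].round(2),"dz %.0f"%(1e3*d[2]))
    print("turn %.3f"%t,"shift before turn",(m.T@d*1e3).round(0),"after turn",((m@R.from_euler("z",t).as_matrix()).T@d*1e3).round(0))
E
python3 - <<'E'
from h import *
U=lambda p,x0:np.array([(p[0]+.5)/4-.5+x0,(p[1]+.5)/4-.5+95])
L,Rr=90,230
for n,x0,c,a,b in [("red",L,(629,78),(609,31),(646,156)),("green",L,(434,314),(430,257),(448,389)),("blue",L,(674,367),(609,392),(739,357)),("dial",Rr,(361,314),(293,347),(415,300)),("gblue",L,(428,105),(397,67),(470,172)),("gred",Rr,(335,117),(316,67),(337,193))]:
    C=world(U(c,x0),.06);A=world(U(a,x0),.028);B=world(U(b,x0),.028);d=A-B
    print(n,C.round(3),"nutmid",((A+B)/2).round(3),"len %.3f"%np.linalg.norm(d),"pipe ang %.3f"%(np.arctan2(d[1],d[0])%np.pi))
tr,e=fit([(.131,.063,.035),(.131,-.063,.035),(-.131,-.063,.035),(-.131,.063,.035)],[U(p,L) for p in[(25,70),(228,60),(240,475),(30,485)]],[.5,.3,0]);print("tray",tr.round(4),"res px",e)
for k,n in((1,"green"),(0,"red"),(-1,"blue")): print(n,(tr[:2]+k*.086*np.array([np.cos(tr[2]),np.sin(tr[2])])).round(4))
st,e=fit([(.0578,.07,.071),(.0578,-.07,.071),(-.0598,-.07,.043),(-.0598,.07,.043)],[U(p,Rr) for p in[(558,180),(789,215),(750,405),(522,373)]],[.5,-.3,0]);print("stand",st.round(4),e)
c,s=np.cos(st[2]),np.sin(st[2]);print("dial goal",st[0]-.03*c,st[1]-.03*s)
for p in[(132,145),(135,277),(138,412)]: print(world(U(p,L),.008).round(3))
E
```

```text
red [0.639 0.021 0.06 ] nutmid [0.638 0.022 0.028] len 0.086 pipe ang 0.292
green [0.488 0.138 0.06 ] nutmid [0.488 0.138 0.028] len 0.085 pipe ang 0.159
blue [ 0.457 -0.009  0.06 ] nutmid [ 0.457 -0.009  0.028] len 0.084 pipe ang 1.847
dial [ 0.492 -0.16   0.06 ] nutmid [ 0.491 -0.16   0.028] len 0.083 pipe ang 1.951
gblue [0.62  0.145 0.06 ] nutmid [0.619 0.145 0.028] len 0.083 pipe ang 0.615
gred [ 0.616 -0.145  0.06 ] nutmid [ 0.617 -0.144  0.028] len 0.084 pipe ang 0.155
tray [0.5186 0.3307 0.0663] res px 0.5955634954792686
green [0.6044 0.3364]
red [0.5186 0.3307]
blue [0.4328 0.325 ]
stand [ 0.5083 -0.3423 -0.1449] 0.9362203611256064
dial goal 0.47864514642617934 -0.337921380252379
[0.605 0.341 0.008]
[0.519 0.335 0.008]
[0.432 0.329 0.008]
```

The fits are consistent: collar and nut midpoints agree to 1 mm, and the tray and stand residuals are under 1 px. All targets are within reach. I'll do the dial meter first.

```bash
python3 -c "
from h import *
go(.4915,-.160,.12,1.951)"
```

```text
t0.1 pos [ 0.2317 -0.6067  0.1862] grip 1.0 0.0 F [ 0.2 -0.5  0.3] j1,j7 [ 1.22 -0.06] dz -66
turn -0.015 shift before turn [ 402. -324.   67.] after turn [ 407. -318.   67.]
```

```bash
python3 -m crank '[[[0,0,0,-0.015,-1],[20,-16,0,0,-1],[29,-23,0,0,-1],[29,-23,0,0,-1],[29,-23,0,0,-1],[29,-23,0,0,-1],[29,-23,0,0,-1],[29,-23,0,0,-1],[29,-23,0,0,-1],[29,-23,0,0,-1]]]' && python3 -m crank '[[[29,-23,0,0,-1],[29,-23,0,0,-1],[29,-23,0,0,-1],[29,-21,0,0,-1],[20,-15,0,0,-1],[19,-15,0,0,-1],[0,0,30,0,-1],[0,0,36,0,-1],[0,0,0,0,-1],[0,0,0,0,-1]]]'; python3 - <<'E'
from h import *
from bench import get_image
import cv2
go(.4915,-.160,.037,1.951)
cv2.imwrite("pics/s1.png",cv2.resize(get_image("scene")["pixels"][60:310,40:360,::-1],None,fx=2.4,fy=2.4))
E
```

```text
time: 0.93
position: [0.3922, -0.3263, 0.1871]
tool_rot: [3.085, 0.594, -0.0]
ft_force: [1.1, -0.2, -0.5]
grip_width: 1.0
grip_force: 0.0
time: 1.77
position: [0.4894, -0.1587, 0.1198]
tool_rot: [-3.083, -0.593, 0.006]
ft_force: [0.3, 0.2, 1.3]
grip_width: 0.994
grip_force: 0.0
t1.8 pos [ 0.4894 -0.1587  0.1198] grip 0.994 0.0 F [0.3 0.2 1.3] j1,j7 [ 0.72 -0.97] dz -83
turn 0.000 shift before turn [ 2.  2. 83.] after turn [ 2.  2. 83.]
```

View pics/s1.png

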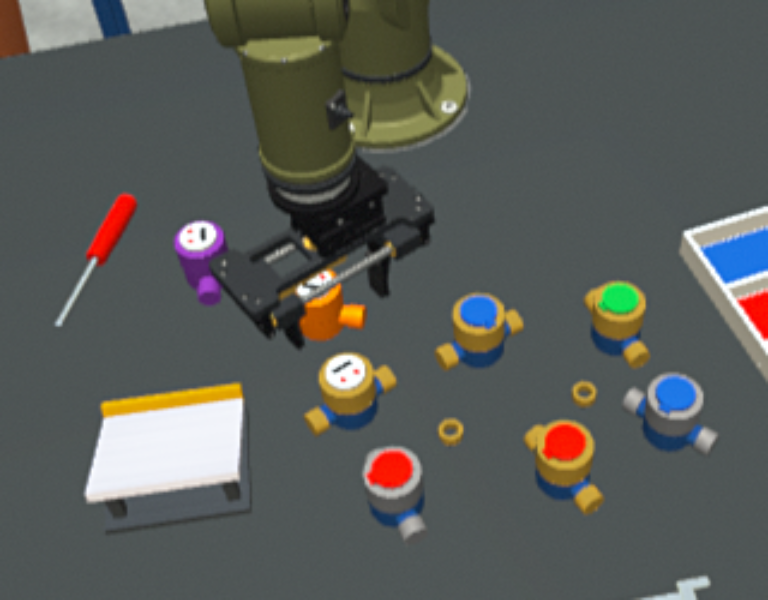

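The picture shows the dial meter at scene pixel (184.6,214.6), against (184.1,214.1) projected, so the scene calibration holds. The fingertips show at about (162,204) and (198,183), some 7 px higher than the reported TCP projects. I'll check that with both cameras from lower down before gripping.

```bash
python3 -m crank '[[[2,2,20,0,-1],[0,0,20,0,-1],[0,0,0,0,-1],[0,0,0,0,-1],[0,0,0,0,-1],[0,0,0,0,-1]]]'; python3 - <<'E'
from h import *
from bench import get_image,ctrl
import cv2
S=get_image("scene");p=ctrl.get_state()["position"];m=R.from_rotvec(ctrl.get_state()["tool_rot"]).as_matrix()
t=get_image("top")
out=[]
for im,u0,v0 in((S,120,130),(t,255,110)):
    k=6 if im is S else 3.5
    c=cv2.resize(im["pixels"][v0:v0+(100 if im is S else 140),u0:u0+(66 if im is S else 110),::-1],None,fx=k,fy=k,interpolation=cv2.INTER_CUBIC)
    Tm=np.array(im["T"])
    for dy in(-.0435,0,.0435):
        q=Tm[:3,:3].T@(p+m[:,1]*dy-Tm[:3,3]);a=(q[0]/q[2]*im["fx"]+im["cx"]-u0+.5)*k,(q[1]/q[2]*im["fy"]+im["cy"]-v0+.5)*k
        cv2.drawMarker(c,(int(a[0]),int(a[1])),(0,255,0),0,12,1)
    out.append(c)
h=max(c.shape[0] for c in out)
cv2.imwrite("pics/s2.png",np.hstack([cv2.copyMakeBorder(c,0,h-c.shape[0],0,0,0) for c in out]))
go(.4915,-.160,.037,1.951)
E
```

```text
time: 2.32
position: [0.4953, -0.1609, 0.0833]
tool_rot: [3.083, 0.592, 0.004]
ft_force: [0.2, 0.6, 0.9]
grip_width: 0.997
grip_force: 0.0
t2.4 pos [ 0.4948 -0.1607  0.0827] grip 1.001 0.0 F [0.1 0.7 0.5] j1,j7 [ 0.71 -0.99] dz -46
turn -0.001 shift before turn [-3. -2. 46.] after turn [-3. -2. 46.]
```

View pics/s2.png

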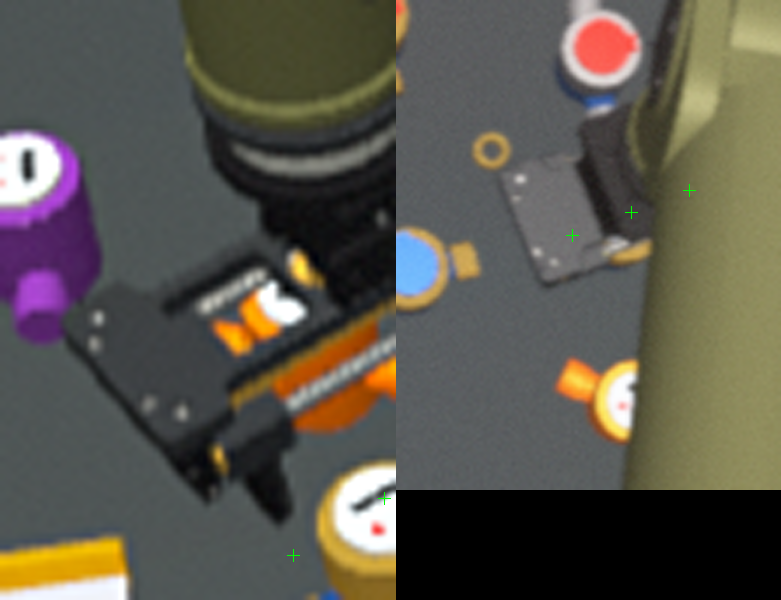

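```bash
python3 -m crank '[[[-3,-2,10,0,-1],[0,0,15,0,-1],[0,0,12,0,-1],[0,0,0,0,-1],[0,0,0,0,-1],[0,0,0,0,-1]]]'; python3 - <<'E'
from h import *
from bench import get_image,ctrl
import cv2
S=get_image("scene");s=ctrl.get_state();p=s["position"];m=R.from_rotvec(s["tool_rot"]).as_matrix()
k=5;u0,v0=130,140
c=cv2.resize(S["pixels"][v0:v0+110,u0:u0+110,::-1],None,fx=k,fy=k,interpolation=cv2.INTER_CUBIC)
c=cv2.convertScaleAbs(c,alpha=1.3,beta=20)
Tm=np.array(S["T"])
for dy in(-.0435,0,.0435):
    q=Tm[:3,:3].T@(p+m[:,1]*dy-Tm[:3,3]);a=(q[0]/q[2]*S["fx"]+S["cx"]-u0+.5)*k,(q[1]/q[2]*S["fy"]+S["cy"]-v0+.5)*k
    cv2.drawMarker(c,(int(a[0]),int(a[1])),(0,255,0),0,12,1)
cv2.imwrite("pics/s3.png",c)
go(.4915,-.160,.037,1.951)
E
```

```text
time: 2.92
position: [0.4905, -0.1595, 0.0443]
tool_rot: [3.085, 0.593, 0.0]
ft_force: [0.8, -0.1, 0.3]
grip_width: 1.003
grip_force: 0.0
t3.0 pos [ 0.4909 -0.1597  0.0447] grip 0.998 0.0 F [-0.6 -0.5  0.2] j1,j7 [ 0.7  -1.01] dz -8
turn -0.000 shift before turn [0. 1. 8.] after turn [0. 1. 8.]
```

View pics/s3.png

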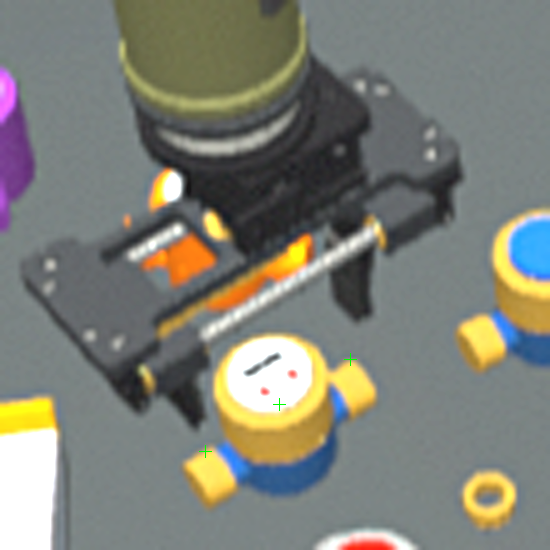

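The fingertips show at crop (195,425) and (362,318), still about 7 px above the projected TCP. Either they are higher than reported or the projection differs. Gripping the collar lightly at the planned height will settle it, since the width must read 56/87 = 0.64.

```bash
python3 -m crank '[[[0,1,4,0,-1],[0,0,4,0,-1],[0,0,0,0,-1],[0,0,0,0,0.1],[0,0,0,0,0.6],[0,0,0,0,0.6],[0,0,0,0,0.6],[0,0,0,0,0.6],[0,0,0,0,0.6]]]' 6; python3 - <<'E'
from h import *
from bench import get_image,ctrl
import cv2
S=get_image("scene")
c=cv2.resize(S["pixels"][140:250,130:240,::-1],None,fx=5,fy=5,interpolation=cv2.INTER_CUBIC)
cv2.imwrite("pics/s4.png",cv2.convertScaleAbs(c,alpha=1.3,beta=20))
go(.4915,-.160,.037,1.951)
E
```

```text
time: 3.72
position: [0.4907, -0.1605, 0.0363]
tool_rot: [3.085, 0.593, 0.0]
ft_force: [-0.3, 0.2, 0.1]
grip_width: 0.63
grip_force: 0.0
t3.8 pos [ 0.4907 -0.1605  0.0362] grip 0.585 0.0 F [0.1 0.6 1. ] j1,j7 [ 0.7  -1.01] dz 1
turn -0.000 shift before turn [ 1. -0. -1.] after turn [ 1. -0. -1.]
```

View pics/s4.png

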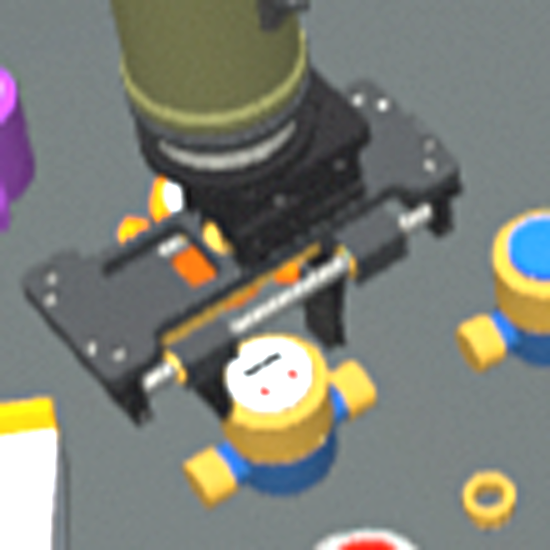

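The width passed 0.64 without contact. The left finger covers the collar's left rim at (217,390), so the fingers are above the collar and sit about 30 mm higher than reported, with x and y right. A touch test with 2 mm steps on the collar rim will confirm it.

```bash
python3 -m crank '[[[0,0,1.5,0,0.3],[0,0,0,0,0.3],[0,0,0,0,0.3]]]' | grep -E "pos|force|wid"; python3 -m crank '[[[0,0,1.5,0,0.3],[0,0,0,0,0.3]]]'| grep -E "pos|force|wid"
```

```text
position: [0.491, -0.1613, 0.0348]
ft_force: [1.0, -1.7, -1.1]
grip_width: 0.45
grip_force: 6.0
position: [0.4917, -0.162, 0.0341]
ft_force: [0.5, -3.3, 2.5]
grip_width: 0.45
grip_force: 6.0
```

The fingers closed at 0.45 (39 mm), which is the 40 mm lid, and touched the collar rim (66 mm) at reported z 0.0345. So the real fingertips sit about 31 mm above the reported z. I'll open and grip 28 mm lower, watching the force.

```bash
python3 -m crank '[[[0,0,-3,0,-1],[0,0,0,0,-1],[0,0,0,0,-1],[0,0,0,0,-1],[0,0,0,0,-1],[0,0,0,0,-1],[0,0,0,0,-1],[0,-1,5,0,-1],[0,0,0,0,-1]]]' | grep -E "pos|force|wid"; python3 -m crank '[[[0,0,8,0,-1],[0,0,8,0,-1],[0,0,4,0,-1],[0,0,0,0,-1],[0,0,0,0,-1]]]'| grep -E "pos|force|wid";  python3 -m crank '[[[0,0,2,0,-1],[0,0,2,0,-1],[0,0,0,0,-1],[0,0,0,0,-1]]]'| grep -E "pos|force|wid"
```

```text
position: [0.4896, -0.1591, 0.0302]
ft_force: [0.1, 0.5, 0.5]
grip_width: 0.978
grip_force: 0.0
position: [0.4899, -0.1593, 0.0105]
ft_force: [-0.3, 0.2, 0.6]
grip_width: 0.999
grip_force: 0.0
position: [0.4903, -0.1596, 0.0072]
ft_force: [-0.3, 0.4, -0.5]
grip_width: 1.002
grip_force: 0.0
```

```bash
python3 -m crank '[[[0,0,0,0,0.0],[0,0,0,0,0.3],[0,0,0,0,0.6],[0,0,0,0,0.6],[0,0,0,0,0.6],[0,0,0,0,0.6],[0,0,0,0,0.6],[0,0,0,0,0.6]]]' 15| grep -E "pos|force|wid";  python3 -m crank '[[[0,0,-5,0,0.6],[0,0,-15,0,0.6],[0,0,-30,0,0.6],[0,0,-30,0,0.6],[0,0,-20,0,0.6],[0,0,0,0,0.6],[0,0,0,0,0.6]]]'| grep -E "pos|force|wid"; python3 - <<'E'
from h import *
from bench import get_image,ctrl
import cv2
S=get_image("scene")
c=cv2.resize(S["pixels"][120:290,60:260,::-1],None,fx=3.5,fy=3.5,interpolation=cv2.INTER_CUBIC)
cv2.imwrite("pics/s5.png",cv2.convertScaleAbs(c,alpha=1.3,beta=20))
go(.4787,-.338,.15,1.426)
E
```

```text
position: [0.4909, -0.1605, 0.0075]
ft_force: [1.2, -3.3, 1.3]
grip_width: 0.638
grip_force: 15.0
position: [0.49, -0.1589, 0.1069]
ft_force: [-0.7, -0.5, -5.9]
grip_width: 0.636
grip_force: 15.0
t7.0 pos [ 0.4888 -0.1588  0.1055] grip 0.638 15.0 F [-0.6 -0.1 -5.3] j1,j7 [ 0.72 -0.98] dz 45
turn 0.525 shift before turn [-76. 163. -45.] after turn [ 16. 179. -45.]
```

View pics/s5.png

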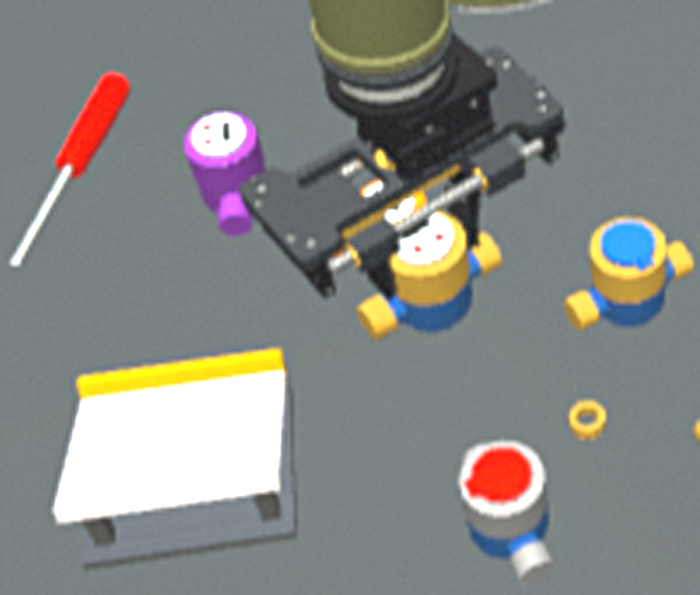

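The meter hangs upright in the fingers at (430,265), width 0.638, with the underside 7.5 mm below the reported z. The tool can't tilt, so I'll grip along the ledge line, press the foot on uphill of the ledge so it pivots flat, then slide it down to the ledge.

```bash
python3 -m crank '[[[0,0,-15,0,0.6],[0,0,0,0.105,0.6],[0,0,0,0.105,0.6],[0,0,0,0.105,0.6],[0,0,0,0.105,0.6],[0,0,0,0.105,0.6],[2,20,0,0,0.6],[2,30,0,0,0.6],[2,30,0,0,0.6],[2,30,0,0,0.6]]]' | grep -E "pos|force|wid"; python3 -m crank '[[[2,30,0,0,0.6],[2,24,0,0,0.6],[1,15,0,0,0.6],[0,0,0,0,0.6],[0,0,0,0,0.6],[0,0,0,0,0.6]]]'| grep -E "pos|force|wid"; python3 -c "
from h import *
go(.4756,-.3375,.062,1.426)"
```

```text
position: [0.4802, -0.2693, 0.1189]
ft_force: [0.6, -0.3, -5.1]
grip_width: 0.639
grip_force: 15.0
position: [0.4772, -0.336, 0.1206]
ft_force: [-0.6, -0.3, -4.6]
grip_width: 0.634
grip_force: 15.0
t8.3 pos [ 0.4772 -0.336   0.1206] grip 0.634 15.0 F [-0.6 -0.3 -4.6] j1,j7 [ 0.85 -1.21] dz -59
turn 0.002 shift before turn [-1.  2. 59.] after turn [-1.  2. 59.]
```

```bash
python3 -m crank '[[[-1,2,15,0,0.6],[0,0,20,0,0.6],[0,0,15,0,0.6],[0,0,8,0,0.6],[0,0,0,0,0.6],[0,0,0,0,0.6]]]' 10| grep -E "pos|force|wid"; for i in 1; do python3 -m crank '[[[0,0,2,0,0.6],[0,0,2,0,0.6],[0,0,0,0,0.6],[0,0,0,0,0.6]]]'| grep -E "pos|force|wid"; python3 -m crank '[[[0,0,2,0,0.6],[0,0,0,0,0.6],[0,0,0,0,0.6]]]'| grep -E "pos|force|wid"; python3 -m crank '[[[0,0,1.5,0,0.6],[0,0,0,0,0.6],[0,0,0,0,0.6]]]'| grep -E "pos|force|wid"; done
```

```text
position: [0.4763, -0.3392, 0.0641]
ft_force: [0.5, 0.1, -4.7]
grip_width: 0.642
grip_force: 10.0
position: [0.4762, -0.3405, 0.0606]
ft_force: [-0.6, -0.2, -5.8]
grip_width: 0.642
grip_force: 10.0
position: [0.4759, -0.3404, 0.0581]
ft_force: [0.2, 0.8, -4.1]
grip_width: 0.644
grip_force: 10.0
position: [0.4759, -0.3403, 0.0565]
ft_force: [0.3, 0.4, -4.6]
grip_width: 0.637
grip_force: 10.0
```

```bash
for i in 1; do python3 -m crank '[[[0,0,2,0,0.6],[0,0,0,0,0.6],[0,0,0,0,0.6]]]'| grep -E "pos|ft"; python3 -m crank '[[[0,0,2,0,0.6],[0,0,0,0,0.6],[0,0,0,0,0.6]]]'| grep -E "pos|ft"; python3 -m crank '[[[0,0,2,0,0.6],[0,0,0,0,0.6],[0,0,0,0,0.6]]]'| grep -E "pos|ft";python3 -m crank '[[[0,0,1,0,0.6],[0,0,0,0,0.6],[0,0,0,0,0.6]]]'| grep -E "pos|ft"; done
```

```text
position: [0.476, -0.3405, 0.0554]
ft_force: [-2.8, 1.5, 2.0]
position: [0.4755, -0.3411, 0.0541]
ft_force: [-5.7, 1.4, 7.0]
position: [0.475, -0.3413, 0.0521]
ft_force: [-6.6, 1.7, 8.7]
position: [0.4747, -0.3413, 0.0512]
ft_force: [-7.6, 1.4, 9.2]
```

```bash
for i in 1; do python3 -m crank '[[[0,0,1,0,0.6],[0,0,0,0,0.6],[0,0,0,0,0.6]]]'| grep -E "pos|ft"; python3 -m crank '[[[0,0,1,0,0.6],[0,0,0,0,0.6],[0,0,0,0,0.6]]]'| grep -E "pos|ft"; python3 -m crank '[[[0,0,1,0,0.6],[0,0,0,0,0.6],[0,0,0,0,0.6]]]'| grep -E "pos|ft"; done;  python3 - <<'E'
from h import *
from bench import get_image,ctrl
import cv2
S=get_image("scene")
c=cv2.resize(S["pixels"][160:300,60:200,::-1],None,fx=4,fy=4,interpolation=cv2.INTER_CUBIC)
cv2.imwrite("pics/s6.png",c)
E
```

```text
position: [0.4744, -0.3413, 0.05]
ft_force: [-7.1, 1.1, 9.2]
position: [0.4742, -0.3412, 0.0489]
ft_force: [-8.0, 1.5, 8.3]
position: [0.474, -0.3412, 0.0478]
ft_force: [-7.9, 2.2, 8.5]
```

View pics/s6.png

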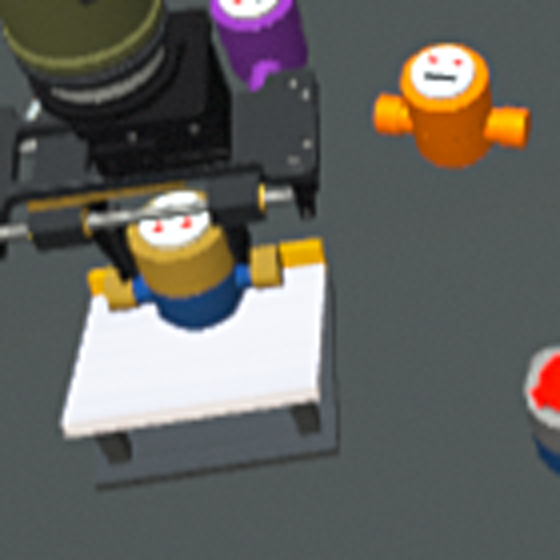

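The meter at crop (185,255) is leaning toward the ledge as intended and pivoting in the pads. I'll keep going until the force rises.

```bash
for i in 1; do python3 -m crank '[[[0,0,1,0,0.6],[0,0,0,0,0.6],[0,0,0,0,0.6]]]'| grep -E "pos|ft"; python3 -m crank '[[[0,0,1,0,0.6],[0,0,0,0,0.6],[0,0,0,0,0.6]]]'| grep -E "pos|ft"; python3 -m crank '[[[0,0,1,0,0.6],[0,0,0,0,0.6],[0,0,0,0,0.6]]]'| grep -E "pos|ft|wid"; done
```

```text
position: [0.4738, -0.3412, 0.0466]
ft_force: [-7.4, 2.0, 8.4]
position: [0.4736, -0.3411, 0.0455]
ft_force: [-8.4, 1.7, 7.2]
position: [0.4735, -0.3411, 0.0443]
ft_force: [-7.8, 2.3, 7.1]
grip_width: 0.643
```

```bash
python3 - <<'E'
from h import *
from bench import get_image,ctrl
import cv2
S=get_image("scene")
c=cv2.resize(S["pixels"][195:275,70:160,::-1],None,fx=7,fy=7,interpolation=cv2.INTER_CUBIC)
# overlay: foot rim and lid rim for tilted-flat meter; fit origin X along slope=-17..-30
Tm=np.array(S["T"]);c0,s0=np.cos(-.1449),np.sin(-.1449)
A=np.array([[c0,-s0,0],[s0,c0,0],[0,0,1]]);o=np.array([.5083,-.3423,0])
def pj(P):
    q=(P@A.T+o-Tm[:3,3])@Tm[:3,:3]; return np.c_[(q[:,0]/q[:,2]*S["fx"]+S["cx"]-70+.5)*7,(q[:,1]/q[:,2]*S["fy"]+S["cy"]-195+.5)*7].astype(int)
t=np.linspace(0,2*np.pi,40)
for X,col in((-20,(0,255,0)),):
    B=R.from_euler("y",-20,degrees=True).as_matrix();org=np.array([X,0,30+(X+55)*np.tan(np.radians(20))])/1e3
    for r,h in((.027,0),(.028,.066),(.02,.072)):
        cv2.polylines(c,[pj(np.c_[r*np.cos(t),r*np.sin(t),0*t+h]@B.T+org)],True,col,1)
    cv2.polylines(c,[pj(np.array([[0,-.05,.02],[0,.05,.02]])@B.T+org)],True,col,1)
cv2.imwrite("pics/s7.png",c)
E
```

```text
(no output)
```

View pics/s7.png

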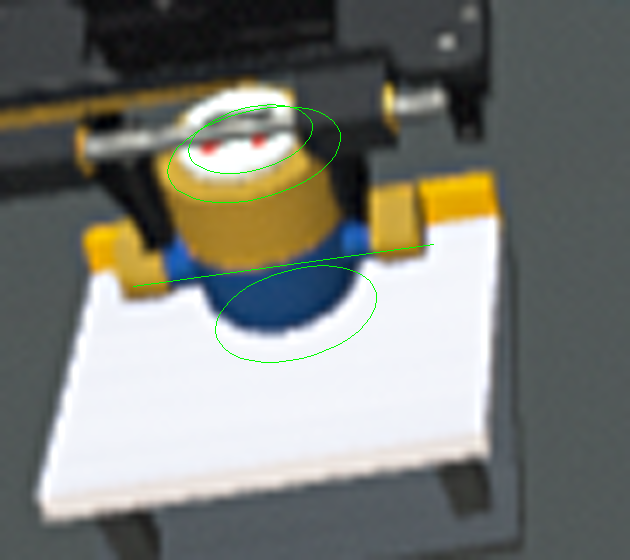

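The overlay for a flat 20° pose doesn't match. The real lid ellipse is rounder and the lid-to-foot distance is shorter, so the meter is still upright: it slid up about 10 mm in the pads because foot friction locked it. I'll set it back on the bench, regrip at the right height, then roll it over its uphill foot edge along an arc.

```bash
python3 -m crank '[[[0,0,-10,0,0.6],[0,0,-25,0,0.6],[0,0,-30,0,0.6],[0,0,-20,0,0.6],[0,-20,0,0,0.6],[0,-30,0,0,0.6],[0,-35,0,0,0.6],[0,-35,0,0,0.6],[0,-30,0,0,0.6],[0,-15,0,0,0.6]]]' 15| grep -E "pos|ft|wid"; python3 -m crank '[[[0,0,20,0,0.6],[0,0,30,0,0.6],[0,0,30,0,0.6],[0,0,20,0,0.6],[0,0,10,0,0.6],[0,0,8,0,0.6],[0,0,0,0,0.6],[0,0,0,0,0.6]]]'| grep -E "pos|ft|wid"; python3 -c "
from h import *
go(.491,-.18,0,1.426)"
```

```text
position: [0.5014, -0.1711, 0.1289]
ft_force: [0.4, 0.7, -4.0]
grip_width: 0.639
position: [0.5008, -0.1773, 0.0115]
ft_force: [-0.8, 1.1, -3.8]
grip_width: 0.645
t13.8 pos [ 0.5008 -0.1773  0.0115] grip 0.645 15.0 F [-0.8  1.1 -3.8] j1,j7 [ 0.67 -1.53] dz -11
turn -0.000 shift before turn [-9.  4. 11.] after turn [-9.  4. 11.]
```

```bash
python3 -m crank '[[[0,0,4,0,0.6],[0,0,4,0,0.6],[0,0,2,0,0.6],[0,0,0,0,0.6],[0,0,0,0,0.6]]]'| grep -E "pos|ft|wid"; for i in 1; do python3 -m crank '[[[0,0,1.5,0,0.6],[0,0,0,0,0.6],[0,0,0,0,0.6]]]'| grep -E "pos|ft"; python3 -m crank '[[[0,0,1.5,0,0.6],[0,0,0,0,0.6],[0,0,0,0,0.6]]]'| grep -E "pos|ft"; done
```

```text
position: [0.5061, -0.1786, 0.0051]
ft_force: [3.8, 0.3, 6.5]
grip_width: 0.639
position: [0.5072, -0.1788, 0.0044]
ft_force: [4.8, 0.4, 8.8]
position: [0.5083, -0.179, 0.0035]
ft_force: [5.2, 0.2, 10.3]
```

```bash
python3 - <<'E'
from bench import get_image
import cv2
S=get_image("scene")
c=cv2.resize(S["pixels"][170:250,140:240,::-1],None,fx=6,fy=6,interpolation=cv2.INTER_CUBIC)
cv2.imwrite("pics/s8.png",c)
E
```

```text
(no output)
```

View pics/s8.png

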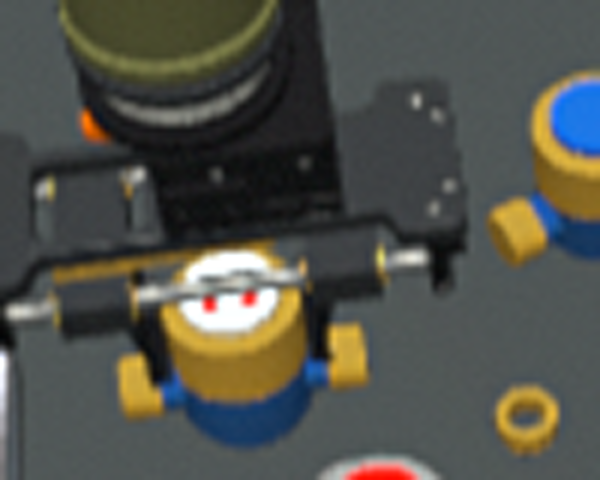

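This shows the meter close to upright, lid at (230,292) and nuts at (140,387) and (348,357). The +x drift while pressing means a small tilt was rolled back out on the bench. I'll release, re-centre and regrip slightly higher.

```bash
python3 -m crank '[[[0,0,-2,0,0.2],[0,0,-2,0,0.1],[0,0,-2,0,0.0],[0,0,0,0,-0.5],[0,0,0,0,-1],[0,0,0,0,-1],[0,0,0,0,-1],[0,0,0,0,-1]]]'| grep -E "pos|ft|wid"; python3 -c "
from h import *
from bench import get_image
import cv2
S=get_image('scene');c=S['pixels'][200:245,150:210].astype(int)
m=((c.min(2)>185)).astype('uint8');n,l,s,k=cv2.connectedComponentsWithStats(m)
print([(s[i,4],(k[i]+[150,200]).round(1),s[i,:4]) for i in range(1,n) if s[i,4]>8])
Tm=np.array(S['T'])
q=Tm[:3,:3].T@(np.array([.508,-.179,.072])-Tm[:3,3]);print(q[:2]/q[2]*S['fx']+[S['cx'],S['cy']])
go(.508,-.179,.010,1.426)"
```

```text
position: [0.4998, -0.1771, 0.0036]
ft_force: [0.0, -0.2, -0.3]
grip_width: 0.927
[(np.int32(33), array([178.1, 212.5]), array([23, 11, 13,  4], dtype=int32)), (np.int32(105), array([178.1, 219.9]), array([20, 16, 17,  9], dtype=int32))]
[177.8909444  221.43833853]
t15.4 pos [ 0.4999 -0.1771  0.0036] grip 0.957 0.0 F [-0.5 -0.5 -0. ] j1,j7 [ 0.67 -1.53] dz 6
turn -0.000 shift before turn [ 8.  1. -6.] after turn [ 8.  1. -6.]
```

```bash
python3 -m crank '[[[-2,0,-6,0,-1],[0,0,0,0,-1],[0,0,0,0,-1],[0,0,0,0,0.0],[0,0,0,0,0.3],[0,0,0,0,0.6],[0,0,0,0,0.6],[0,0,0,0,0.6],[0,0,0,0,0.6],[0,0,0,0,0.6]]]' 15| grep -E "pos|ft|wid"; python3 -m crank '[[[0,0,-5,0,0.6],[0,0,-15,0,0.6],[0,0,-30,0,0.6],[0,0,-30,0,0.6],[0,0,-20,0,0.6],[0,0,0,0,0.6],[0,0,0,0,0.6]]]'| grep -E "pos|ft|wid";python3 -c "
from h import *
go(.5083-.022*.9895,-.3423+.022*.1444,.075,1.426)"
```

```text
position: [0.4978, -0.1769, 0.0096]
ft_force: [-0.4, -0.3, 0.6]
grip_width: 0.637
position: [0.498, -0.1769, 0.1097]
ft_force: [-0.6, -0.0, -4.7]
grip_width: 0.641
t16.9 pos [ 0.498  -0.1769  0.1097] grip 0.641 15.0 F [-0.6 -0.  -4.7] j1,j7 [ 0.7  -1.48] dz -35
turn -0.000 shift before turn [ 12. 162.  35.] after turn [ 12. 162.  35.]
```

```bash
python3 -m crank '[[[0,10,0,0,0.6],[1,25,0,0,0.6],[1,35,0,0,0.6],[1,35,0,0,0.6],[1,30,0,0,0.6],[1,17,0,0,0.6],[1,10,0,0,0.6],[0,0,0,0,0.6],[0,0,0,0,0.6],[0,0,0,0,0.6]]]' | grep -E "pos|ft|wid"; python3 -m crank '[[[0,0,10,0,0.6],[0,0,15,0,0.6],[0,0,10,0,0.6],[0,0,5,0,0.6],[0,0,0,0,0.6],[0,0,0,0,0.6],[0,0,0,0,0.6]]]'| grep -E "pos|ft|wid";python3 -c "
from h import *
go(.5083-.028*.9895,-.3423+.028*.1444,.06,1.426)"
```

```text
position: [0.4811, -0.3351, 0.109]
ft_force: [-0.7, -0.6, -4.6]
grip_width: 0.644
position: [0.481, -0.3381, 0.0703]
ft_force: [0.4, -0.1, -4.6]
grip_width: 0.639
t18.3 pos [ 0.481  -0.3381  0.0703] grip 0.639 15.0 F [ 0.4 -0.1 -4.6] j1,j7 [ 0.85 -1.23] dz -10
turn -0.000 shift before turn [-0.  0. 10.] after turn [-0.  0. 10.]
```

```bash
python3 -m crank '[[[0,0,5,0,0.6],[0,0,4,0,0.6],[0,0,0,0,0.6],[0,0,0,0,0.6]]]' 8| grep -E "pos|ft"; for i in 1; do python3 -m crank '[[[0,0,1.5,0,0.6],[0,0,0,0,0.6],[0,0,0,0,0.6]]]'| grep -E "pos|ft"; python3 -m crank '[[[0,0,1.5,0,0.6],[0,0,0,0,0.6],[0,0,0,0,0.6]]]'| grep -E "pos|ft"; done
```

```text
position: [0.48, -0.3378, 0.0602]
ft_force: [-0.7, 0.2, -3.7]
position: [0.4806, -0.3381, 0.0593]
ft_force: [0.4, 1.2, -4.4]
position: [0.4804, -0.3382, 0.0586]
ft_force: [-4.4, 1.4, 3.4]
```

Contact came at the predicted height (0.059). Now the arc over the uphill foot edge.

```bash
python3 -m crank '[[[-2.3,0,1.3,0,0.6],[-2.3,0,1.3,0,0.6],[0,0,0,0,0.6],[0,0,0,0,0.6]]]'| grep -E "pos|ft";python3 -m crank '[[[-2.2,0,1.5,0,0.6],[-2.2,0,1.5,0,0.6],[0,0,0,0,0.6],[0,0,0,0,0.6]]]'| grep -E "pos|ft"; python3 -m crank '[[[-2,0,1.6,0,0.6],[-2,0,1.7,0,0.6],[0,0,0,0,0.6],[0,0,0,0,0.6]]]'| grep -E "pos|ft"
```

```text
position: [0.475, -0.3375, 0.055]
ft_force: [-3.2, 0.9, 3.5]
position: [0.4709, -0.3368, 0.0516]
ft_force: [-3.4, 0.4, 1.0]
position: [0.4674, -0.3361, 0.0483]
ft_force: [-1.7, -0.6, -1.6]
```

```bash
python3 -m crank '[[[-1.9,0,1.8,0,0.6],[0,0,0,0,0.6],[0,0,0,0,0.6]]]'| grep -E "pos|ft";python3 -m crank '[[[-1.9,0,1.8,0,0.6],[0,0,0,0,0.6],[0,0,0,0,0.6]]]'| grep -E "pos|ft|wid"; python3 -c "
from h import *
from bench import get_image
import cv2
go(.461,-.335,.047,1.426)
S=get_image('scene')
c=cv2.resize(S['pixels'][195:275,70:160,::-1],None,fx=7,fy=7,interpolation=cv2.INTER_CUBIC)
cv2.imwrite('pics/s9.png',c)"
```

```text
position: [0.4657, -0.3358, 0.0468]
ft_force: [-1.4, -0.1, -2.7]
position: [0.4653, -0.3359, 0.0463]
ft_force: [0.9, -0.9, 3.6]
grip_width: 0.643
t20.6 pos [ 0.4653 -0.3359  0.0463] grip 0.643 8.0 F [ 0.9 -0.9  3.6] j1,j7 [ 0.86 -1.22] dz 1
turn 0.000 shift before turn [-4. -0. -1.] after turn [-4. -0. -1.]
```

The force pattern fits a pivot to flat: low during the roll, then a rise at z 0.0466. Next, slide about 5 mm down to the ledge.

```bash
python3 -m crank '[[[-2,0,0.6,0,0.6],[-2,0,0.7,0,0.6],[0,0,0,0,0.6],[0,0,0,0,0.6]]]'| grep -E "pos|ft";python3 -m crank '[[[-2,0,0.6,0,0.6],[0,0,0,0,0.6],[0,0,0,0,0.6]]]'| grep -E "pos|ft"; python3 -c "
from bench import get_image
import cv2
S=get_image('scene')
c=cv2.resize(S['pixels'][195:275,70:160,::-1],None,fx=7,fy=7,interpolation=cv2.INTER_CUBIC)
cv2.imwrite('pics/s9.png',c)"
```

```text
position: [0.4623, -0.3356, 0.0458]
ft_force: [0.9, -0.1, 6.5]
position: [0.4605, -0.3353, 0.0454]
ft_force: [1.4, 0.2, 9.3]
```

View pics/s9.png

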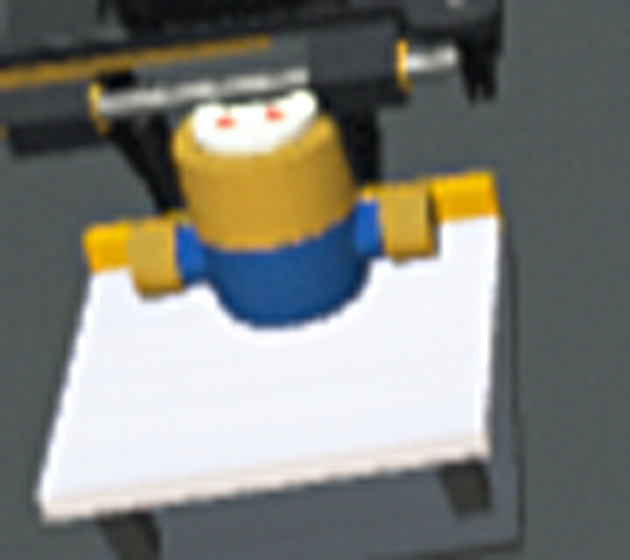

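The meter sits clearly flat on the slope against the ledge: collar (265,180), foot (290,290), pipe parallel to the yellow ledge. I'll release and go up, then compute the move to blue.

```bash
python3 -m crank '[[[0,0,-2,0,0.6],[0,0,-1,0,0.2],[0,0,0,0,0.1],[0,0,0,0,0.0],[0,0,0,0,-0.5],[0,0,0,0,-1],[0,0,0,0,-1],[0,0,0,0,-1],[0,0,0,0,-1],[0,0,0,0,-1]]]'| grep -E "pos|ft|wid"; python3 -m crank '[[[0,0,-5,0,-1],[0,0,-15,0,-1],[0,0,-30,0,-1],[0,0,-30,0,-1],[0,0,-10,0,-1],[0,0,0,0,-1]]]'| grep -E "pos|ft|wid"; python3 -c "
from h import *
go(.457,-.009,.010,1.847)"
```

```text
position: [0.4579, -0.3348, 0.0464]
ft_force: [1.0, 0.4, 0.6]
grip_width: 0.969
position: [0.46, -0.3361, 0.1401]
ft_force: [0.3, -0.2, 0.1]
grip_width: 0.999
t22.6 pos [ 0.46   -0.3361  0.1401] grip 0.999 0.0 F [ 0.3 -0.2  0.1] j1,j7 [ 0.88 -1.18] dz -130
turn -0.421 shift before turn [ -51. -324.  129.] after turn [  86. -316.  129.]
```

```bash
python3 -m crank '[[[0,0,0,-0.105,-1],[0,0,0,-0.105,-1],[0,0,0,-0.105,-1],[0,0,0,-0.106,-1],[5,-20,0,0,-1],[9,-32,0,0,-1],[10,-38,0,0,-1],[10,-38,0,0,-1],[10,-38,0,0,-1],[10,-38,0,0,-1]]]'| grep -E "pos|ft|wid"; python3 -m crank '[[[10,-38,0,0,-1],[10,-36,0,0,-1],[8,-26,0,0,-1],[4,-12,0,0,-1],[0,0,15,0,-1],[0,0,25,0,-1],[0,0,20,0,-1],[0,0,0,0,-1],[0,0,0,0,-1]]]'| grep -E "pos|ft|wid"; python3 -c "
from h import *
go(.457,-.009,.010,1.847)"
```

```text
position: [0.4528, -0.1218, 0.1346]
ft_force: [1.1, -0.0, 0.0]
grip_width: 1.002
position: [0.4527, -0.007, 0.0747]
ft_force: [-0.2, 0.1, 0.8]
grip_width: 1.002
t24.2 pos [ 0.4527 -0.007   0.0747] grip 1.002 0.0 F [-0.2  0.1  0.8] j1,j7 [ 0.62 -1.34] dz -65
turn -0.000 shift before turn [ 4.  3. 65.] after turn [ 4.  3. 65.]
```

```bash
python3 -m crank '[[[4,3,5,0,-1],[0,0,15,0,-1],[0,0,15,0,-1],[0,0,15,0,-1],[0,0,10,0,-1],[0,0,5,0,-1],[0,0,0,0,-1],[0,0,0,0,-1]]]'| grep -E "pos|ft|wid"; python3 -m crank '[[[0,0,0,0,0.0],[0,0,0,0,0.3],[0,0,0,0,0.6],[0,0,0,0,0.6],[0,0,0,0,0.6],[0,0,0,0,0.6],[0,0,0,0,0.6]]]' 18| grep -E "pos|ft|wid"
```

```text
position: [0.4598, -0.0091, 0.0118]
ft_force: [-0.1, -0.5, -0.2]
grip_width: 0.994
position: [0.4595, -0.0095, 0.0115]
ft_force: [-0.3, -2.0, 1.8]
grip_width: 0.639
```

```bash
python3 -m crank '[[[0,0,-5,0,0.6],[0,0,-15,0,0.6],[0,0,-30,0,0.6],[0,0,-35,0,0.6],[0,0,-25,0,0.6],[0,0,-10,0,0.6],[0,0,0,0.105,0.6],[0,0,0,0.105,0.6],[0,0,0,0,0.6],[0,0,0,0,0.6]]]'| grep -E "pos|ft|wid";python3 -c "
from h import *
go(.4328,.325,.0195,1.637)"
```

```text
position: [0.458, -0.0088, 0.13]
ft_force: [-0.9, -0.5, -3.9]
grip_width: 0.64
t26.3 pos [ 0.458  -0.0088  0.13  ] grip 0.64 18.0 F [-0.9 -0.5 -3.9] j1,j7 [ 0.64 -1.51] dz -110
turn 0.003 shift before turn [  -2. -335.  111.] after turn [  -3. -335.  111.]
```

```bash
python3 -m crank '[[[0,-15,0,0,0.6],[0,-30,0,0,0.6],[0,-36,0,0,0.6],[0,-36,0,0,0.6],[0,-36,0,0,0.6],[0,-36,0,0,0.6],[0,-36,0,0,0.6],[0,-36,0,0,0.6],[0,-34,0,0,0.6],[-1,-25,0,0,0.6]]]'| grep -E "pos|ft|wid"; python3 -m crank '[[[-1,-15,0,0,0.6],[0,0,0,0,0.6],[0,0,0,0,0.6],[0,0,0,0,0.6]]]'| grep -E "pos|ft|wid"; python3 -c "
from h import *
go(.4328,.325,.0195,1.637)"
```

```text
position: [0.4357, 0.3135, 0.1305]
ft_force: [-0.1, 0.0, -4.5]
grip_width: 0.639
position: [0.4351, 0.3238, 0.1303]
ft_force: [-0.7, 0.0, -4.2]
grip_width: 0.638
t27.4 pos [0.4351 0.3238 0.1303] grip 0.638 18.0 F [-0.7  0.  -4.2] j1,j7 [ 0.17 -2.36] dz -111
turn 0.000 shift before turn [ -2.  -1. 111.] after turn [ -2.  -1. 111.]
```

```bash
python3 -m crank '[[[-2,-1,15,0,0.6],[0,0,30,0,0.6],[0,0,30,0,0.6],[0,0,15,0,0.6],[0,0,8,0,0.6],[0,0,5,0,0.6],[0,0,0,0,0.6],[0,0,0,0,0.6]]]'| grep -E "pos|ft|wid"; python3 -m crank '[[[0,0,2,0,0.6],[0,0,2,0,0.6],[0,0,1.5,0,0.6],[0,0,0,0,0.6],[0,0,0,0,0.6]]]'| grep -E "pos|ft|wid"; python3 -c "
from h import *
go(.4328,.325,.0195,1.637)"
```

```text
position: [0.4341, 0.3261, 0.0291]
ft_force: [0.1, -0.0, -3.8]
grip_width: 0.639
position: [0.4331, 0.326, 0.0228]
ft_force: [0.2, 0.9, -4.7]
grip_width: 0.633
t28.5 pos [0.4331 0.326  0.0228] grip 0.633 18.0 F [ 0.2  0.9 -4.7] j1,j7 [ 0.09 -2.47] dz -3
turn -0.000 shift before turn [-0.  1.  3.] after turn [-0.  1.  3.]
```

```bash
for i in 1; do python3 -m crank '[[[0,0,1.5,0,0.6],[0,0,0,0,0.6],[0,0,0,0,0.6]]]'| grep -E "pos|ft"; python3 -m crank '[[[0,0,1.5,0,0.6],[0,0,0,0,0.6],[0,0,0,0,0.6]]]'| grep -E "pos|ft";python3 -m crank '[[[0,0,1,0,0.6],[0,0,0,0,0.6],[0,0,0,0,0.6]]]'| grep -E "pos|ft"; done
```

```text
position: [0.433, 0.326, 0.0211]
ft_force: [0.6, 0.6, -4.5]
position: [0.433, 0.326, 0.0197]
ft_force: [-0.6, 0.1, -4.2]
position: [0.4332, 0.326, 0.0196]
ft_force: [-2.6, -2.5, 5.3]
```

Touchdown at 0.0196, as predicted. Now I'll release and go to green, turning the other way because joint 7 is near its limit.

```bash
python3 -m crank '[[[0,0,0,0,0.2],[0,0,-1,0,0.1],[0,0,0,0,0.0],[0,0,0,0,-0.5],[0,0,0,0,-1],[0,0,0,0,-1],[0,0,0,0,-1],[0,0,0,0,-1]]]'| grep -E "pos|ft|wid"; python3 -m crank '[[[0,0,-5,0,-1],[0,0,-15,0,-1],[0,0,-30,0,-1],[0,0,-35,0,-1],[0,0,-25,0,-1],[0,0,0,0,-1]]]'| grep -E "pos|ft|wid"; python3 -c "
from h import *
go(.488,.138,.010,.159)"
```

```text
position: [0.4333, 0.3262, 0.0199]
ft_force: [-0.5, -0.1, 0.3]
grip_width: 0.928
position: [0.4359, 0.3289, 0.1356]
ft_force: [0.2, 0.9, 0.2]
grip_width: 1.001
t30.4 pos [0.4359 0.3289 0.1356] grip 1.001 0.0 F [0.2 0.9 0.2] j1,j7 [ 0.17 -2.37] dz -126
turn 1.478 shift before turn [ 38. 194. 125.] after turn [197. -20. 125.]
```

```bash
python3 -m crank '[[[0,0,0,-0.119,-1],[0,0,0,-0.119,-1],[0,0,0,-0.119,-1],[0,0,0,-0.119,-1],[0,0,0,-0.119,-1],[0,0,0,-0.119,-1],[0,0,0,-0.119,-1],[0,0,0,-0.119,-1],[0,0,0,-0.119,-1],[0,0,0,-0.119,-1]]]'| grep -E "pos|ft|wid"; python3 -m crank '[[[0,0,0,-0.119,-1],[0,0,0,-0.119,-1],[0,0,0,-0.119,-1],[0,0,0,-0.117,-1],[-20,2,0,0,-1],[-35,4,0,0,-1],[-40,4,0,0,-1],[-40,4,0,0,-1],[-35,3,0,0,-1],[-20,3,0,0,-1]]]'| grep -E "pos|ft|wid"; python3 -m crank '[[[-7,0,0,0,-1],[0,0,20,0,-1],[0,0,25,0,-1],[0,0,15,0,-1],[0,0,0,0,-1],[0,0,0,0,-1]]]'| grep -E "pos|ft|wid"; python3 -c "
from h import *
go(.488,.138,.010,.159)"
```

```text
position: [0.433, 0.3259, 0.1295]
ft_force: [0.1, -0.1, -1.3]
grip_width: 1.004
position: [0.4838, 0.1362, 0.1292]
ft_force: [0.5, -0.6, 1.0]
grip_width: 1.0
position: [0.483, 0.136, 0.0695]
ft_force: [-0.1, -0.5, -0.0]
grip_width: 1.003
t32.6 pos [0.483  0.136  0.0695] grip 1.003 0.0 F [-0.1 -0.5 -0. ] j1,j7 [ 0.79 -0.43] dz -59
turn 0.002 shift before turn [ 1.  5. 59.] after turn [ 1.  5. 59.]
```

```bash
python3 -m crank '[[[1,5,5,0,-1],[0,0,15,0,-1],[0,0,15,0,-1],[0,0,12,0,-1],[0,0,8,0,-1],[0,0,4,0,-1],[0,0,0,0,-1],[0,0,0,0,-1]]]'| grep -E "pos|ft|wid"; python3 -m crank '[[[0,0,0,0,0.0],[0,0,0,0,0.3],[0,0,0,0,0.6],[0,0,0,0,0.6],[0,0,0,0,0.6],[0,0,0,0,0.6],[0,0,0,0,0.6]]]' 18| grep -E "pos|ft|wid"
```

```text
position: [0.4888, 0.1367, 0.0107]
ft_force: [0.6, 0.4, 0.5]
grip_width: 1.001
position: [0.4892, 0.1364, 0.0109]
ft_force: [0.7, 0.3, 0.9]
grip_width: 0.639
```

```bash
python3 -m crank '[[[0,0,-5,0,0.6],[0,0,-15,0,0.6],[0,0,-30,0,0.6],[0,0,-35,0,0.6],[0,0,-25,0,0.6],[0,0,-10,0,0.6],[0,0,0,-0.113,0.6],[0,0,0,-0.114,0.6],[0,0,0,-0.114,0.6],[0,0,0,-0.114,0.6]]]'| grep -E "pos|ft|wid"; python3 -m crank '[[[0,0,0,-0.114,0.6],[0,0,0,-0.114,0.6],[0,0,0,-0.114,0.6],[0,0,0,-0.114,0.6],[0,0,0,-0.114,0.6],[0,0,0,-0.114,0.6],[0,0,0,-0.114,0.6],[0,0,0,-0.114,0.6],[0,0,0,-0.113,0.6],[0,0,0,0,0.6]]]'| grep -E "pos|ft|wid"; python3 -c "
from h import *
go(.6044,.3364,.0188,1.637)"
```

```text
position: [0.4879, 0.1359, 0.1302]
ft_force: [-0.6, -0.3, -3.5]
grip_width: 0.639
position: [0.4879, 0.1361, 0.1301]
ft_force: [0.9, -0.2, -3.3]
grip_width: 0.638
t35.5 pos [0.4879 0.1361 0.1301] grip 0.638 18.0 F [ 0.9 -0.2 -3.3] j1,j7 [0.89 1.08] dz -111
turn 0.005 shift before turn [-131.  192.  111.] after turn [-130.  192.  111.]
```

```bash
python3 -m crank '[[[-10,15,0,0.005,0.6],[-19,28,0,0,0.6],[-22,33,0,0,0.6],[-22,32,0,0,0.6],[-22,32,0,0,0.6],[-18,27,0,0,0.6],[-11,16,0,0,0.6],[-6,9,0,0,0.6],[0,0,0,0,0.6],[0,0,0,0,0.6]]]'| grep -E "pos|ft|wid"; python3 -c "
from h import *
go(.6044,.3364,.0188,1.637)"
```

```text
position: [0.6054, 0.3366, 0.1295]
ft_force: [0.1, -0.3, -3.9]
grip_width: 0.637
t36.4 pos [0.6054 0.3366 0.1295] grip 0.637 18.0 F [ 0.1 -0.3 -3.9] j1,j7 [0.14 0.73] dz -111
turn -0.004 shift before turn [  1.  -0. 111.] after turn [  1.  -0. 111.]
```

```bash
python3 -m crank '[[[1,0,15,0,0.6],[0,0,30,0,0.6],[0,0,30,0,0.6],[0,0,15,0,0.6],[0,0,8,0,0.6],[0,0,5,0,0.6],[0,0,2,0,0.6],[0,0,1,0,0.6],[0,0,0,0,0.6],[0,0,0,0,0.6]]]'| grep -E "pos|ft|wid"; for i in 1; do python3 -m crank '[[[0,0,1.5,0,0.6],[0,0,0,0,0.6],[0,0,0,0,0.6]]]'| grep -E "pos|ft"; python3 -m crank '[[[0,0,1.5,0,0.6],[0,0,0,0,0.6],[0,0,0,0,0.6]]]'| grep -E "pos|ft";python3 -m crank '[[[0,0,1.5,0,0.6],[0,0,0,0,0.6],[0,0,0,0,0.6]]]'| grep -E "pos|ft"; done
```

```text
position: [0.606, 0.3369, 0.0261]
ft_force: [-0.1, -0.1, -4.2]
grip_width: 0.633
position: [0.6054, 0.3363, 0.0235]
ft_force: [-0.5, -0.0, -4.3]
position: [0.6053, 0.3361, 0.0215]
ft_force: [0.2, 0.9, -4.5]
position: [0.6053, 0.3361, 0.02]
ft_force: [0.3, 0.6, -4.7]
```

```bash
for i in 1; do python3 -m crank '[[[0,0,1,0,0.6],[0,0,0,0,0.6],[0,0,0,0,0.6]]]'| grep -E "pos|ft"; python3 -m crank '[[[0,0,1,0,0.6],[0,0,0,0,0.6],[0,0,0,0,0.6]]]'| grep -E "pos|ft"; done
```

```text
position: [0.6053, 0.3362, 0.0191]
ft_force: [0.1, 0.1, -5.0]
position: [0.6054, 0.3363, 0.019]
ft_force: [-1.3, -0.4, 2.5]
```

```bash
python3 -m crank '[[[0,0,0,0,0.2],[0,0,-1,0,0.1],[0,0,0,0,0.0],[0,0,0,0,-0.5],[0,0,0,0,-1],[0,0,0,0,-1],[0,0,0,0,-1],[0,0,0,0,-1]]]'| grep -E "pos|ft|wid"; python3 -m crank '[[[0,0,-5,0,-1],[0,0,-15,0,-1],[0,0,-30,0,-1],[0,0,-35,0,-1],[0,0,-30,0,-1],[0,0,0,0,-1],[0,0,0,0.112,-1],[0,0,0,0.112,-1],[0,0,0,0.112,-1],[0,0,0,0.112,-1]]]'| grep -E "pos|ft|wid"; python3 -m crank '[[[0,0,0,0.112,-1],[0,0,0,0.112,-1],[0,0,0,0.112,-1],[0,0,0,0.112,-1],[0,0,0,0.112,-1],[0,0,0,0.112,-1],[0,0,0,0.112,-1],[0,0,0,0.112,-1],[0,0,0,0,-1]]]'| grep -E "pos|ft|wid"; python3 -c "
from h import *
go(.639,.021,.010,.292)"
```

```text
position: [0.6055, 0.3364, 0.0194]
ft_force: [1.2, 0.1, 0.2]
grip_width: 0.93
position: [0.6055, 0.3367, 0.1357]
ft_force: [0.5, 1.2, 0.4]
grip_width: 1.003
position: [0.6054, 0.3369, 0.1357]
ft_force: [0.6, -0.1, -0.1]
grip_width: 0.995
t40.7 pos [0.6054 0.3369 0.1357] grip 0.995 0.0 F [ 0.6 -0.1 -0.1] j1,j7 [ 0.01 -0.52] dz -126
turn -0.004 shift before turn [-312.  -58.  126.] after turn [-312.  -59.  126.]
```

```bash
python3 -m crank '[[[-16,-3,0,-0.004,-1],[-30,-6,0,0,-1],[-39,-7,0,0,-1],[-39,-7,0,0,-1],[-39,-7,0,0,-1],[-39,-7,0,0,-1],[-39,-7,0,0,-1],[-35,-7,0,0,-1],[-24,-5,0,0,-1],[-12,-3,0,0,-1]]]'| grep -E "pos|ft|wid"; python3 -m crank '[[[0,0,15,0,-1],[0,0,25,0,-1],[0,0,20,0,-1],[0,0,0,0,-1],[0,0,0,0,-1],[0,0,0,0,-1]]]'| grep -E "pos|ft|wid"; python3 -c "
from h import *
go(.639,.021,.010,.292)"
```

```text
position: [0.64, 0.0149, 0.1347]
ft_force: [0.0, -0.8, -0.1]
grip_width: 1.002
position: [0.64, 0.022, 0.0758]
ft_force: [0.2, -0.0, 0.4]
grip_width: 0.999
t42.0 pos [0.64   0.022  0.0758] grip 0.999 0.0 F [ 0.2 -0.   0.4] j1,j7 [ 0.51 -0.03] dz -66
turn 0.004 shift before turn [-1. -1. 66.] after turn [-1. -1. 66.]
```

```bash
python3 -m crank '[[[-1,-1,10,0,-1],[0,0,15,0,-1],[0,0,15,0,-1],[0,0,14,0,-1],[0,0,8,0,-1],[0,0,4,0,-1],[0,0,0,0,-1],[0,0,0,0,-1]]]'| grep -E "pos|ft|wid"; python3 -m crank '[[[0,0,0,0,0.0],[0,0,0,0,0.3],[0,0,0,0,0.6],[0,0,0,0,0.6],[0,0,0,0,0.6],[0,0,0,0,0.6],[0,0,0,0,0.6]]]' 18| grep -E "pos|ft|wid"; python3 -m crank '[[[0,0,-5,0,0.6],[0,0,-15,0,0.6],[0,0,-30,0,0.6],[0,0,-35,0,0.6],[0,0,-25,0,0.6],[0,0,-10,0,0.6],[0,0,0,-0.112,0.6],[0,0,0,-0.112,0.6],[0,0,0,-0.112,0.6],[0,0,0,-0.112,0.6]]]'| grep -E "pos|ft|wid"; python3 -m crank '[[[0,0,0,-0.112,0.6],[0,0,0,-0.112,0.6],[0,0,0,-0.112,0.6],[0,0,0,-0.112,0.6],[0,0,0,-0.112,0.6],[0,0,0,-0.112,0.6],[0,0,0,-0.112,0.6],[0,0,0,-0.112,0.6],[0,0,0,0,0.6]]]'| grep -E "pos|ft|wid"; python3 -c "
from h import *
go(.5186,.3307,.0188,1.637)"
```

```text
position: [0.6387, 0.0195, 0.0081]
ft_force: [0.7, 0.9, 0.9]
grip_width: 0.999
position: [0.639, 0.0193, 0.0085]
ft_force: [0.8, -0.2, 0.2]
grip_width: 0.639
position: [0.6374, 0.019, 0.1273]
ft_force: [-0.6, 0.6, -3.9]
grip_width: 0.639
position: [0.6376, 0.0189, 0.1271]
ft_force: [-0.2, 0.6, -5.5]
grip_width: 0.637
t44.9 pos [0.6376 0.0189 0.1271] grip 0.637 18.0 F [-0.2  0.6 -5.5] j1,j7 [0.69 1.25] dz -108
turn 0.004 shift before turn [ 97. 319. 109.] after turn [ 98. 319. 109.]
```

```bash
python3 -m crank '[[[5,15,0,0,0.6],[9,29,0,0,0.6],[11,37,0,0,0.6],[11,37,0,0,0.6],[11,37,0,0,0.6],[11,37,0,0,0.6],[11,37,0,0,0.6],[11,35,0,0,0.6],[9,28,0,0,0.6],[6,18,0,0,0.6]]]'| grep -E "pos|ft|wid"; python3 -m crank '[[[3,9,0,0,0.6],[0,0,0,0,0.6],[0,0,0,0,0.6],[0,0,0,0,0.6]]]'| grep -E "pos|ft|wid"; python3 -c "
from h import *
go(.5186,.3307,.0165,1.637)"
```

```text
position: [0.5191, 0.327, 0.1283]
ft_force: [-0.6, 0.6, -4.4]
grip_width: 0.64
position: [0.5208, 0.3284, 0.1277]
ft_force: [-0.2, -0.6, -5.7]
grip_width: 0.641
t46.0 pos [0.5208 0.3284 0.1277] grip 0.641 18.0 F [-0.2 -0.6 -5.7] j1,j7 [0.22 0.7 ] dz -111
turn -0.003 shift before turn [  2.   3. 111.] after turn [  2.   3. 111.]
```

```bash
python3 -m crank '[[[2,3,15,0,0.6],[0,0,30,0,0.6],[0,0,30,0,0.6],[0,0,15,0,0.6],[0,0,8,0,0.6],[0,0,5,0,0.6],[0,0,2,0,0.6],[0,0,1,0,0.6],[0,0,0,0,0.6],[0,0,0,0,0.6]]]'| grep -E "pos|ft|wid"; for i in 1; do python3 -m crank '[[[0,0,1.5,0,0.6],[0,0,0,0,0.6],[0,0,0,0,0.6]]]'| grep -E "pos|ft"; python3 -m crank '[[[0,0,1.5,0,0.6],[0,0,0,0,0.6],[0,0,0,0,0.6]]]'| grep -E "pos|ft"; done
```

```text
position: [0.5179, 0.3345, 0.0234]
ft_force: [-0.4, 0.1, -4.4]
grip_width: 0.636
position: [0.5173, 0.3338, 0.021]
ft_force: [-0.3, 0.4, -5.8]
position: [0.517, 0.3337, 0.0191]
ft_force: [-0.2, 0.7, -4.2]
```

```bash
for i in 1; do python3 -m crank '[[[0,-2,1.2,0,0.6],[0,0,0,0,0.6],[0,0,0,0,0.6]]]'| grep -E "pos|ft"; python3 -m crank '[[[0,0,1.2,0,0.6],[0,0,0,0,0.6],[0,0,0,0,0.6]]]'| grep -E "pos|ft";python3 -m crank '[[[0,0,0.8,0,0.6],[0,0,0,0,0.6],[0,0,0,0,0.6]]]'| grep -E "pos|ft"; done
```

```text
position: [0.5173, 0.3315, 0.0178]
ft_force: [0.3, 0.6, -4.7]
position: [0.5172, 0.3318, 0.0167]
ft_force: [-0.2, 0.7, -4.2]
position: [0.5174, 0.3319, 0.0165]
ft_force: [-1.7, -0.8, 0.4]
```

```bash
python3 -m crank '[[[0,0,0,0,0.2],[0,0,-1,0,0.1],[0,0,0,0,0.0],[0,0,0,0,-0.5],[0,0,0,0,-1],[0,0,0,0,-1],[0,0,0,0,-1],[0,0,0,0,-1]]]'| grep -E "pos|ft|wid"; python3 -m crank '[[[0,0,-5,0,-1],[0,0,-15,0,-1],[0,0,-30,0,-1],[0,0,-35,0,-1],[0,0,-35,0,-1],[0,0,-20,0,-1],[0,-30,0,0,-1],[0,-40,0,0,-1],[0,-40,0,0,-1],[0,-40,0,0,-1]]]'| grep -E "pos|ft|wid"; python3 - <<'E'
from h import *
from bench import get_image,ctrl
import cv2
S=get_image("scene")["pixels"];t=get_image("top")["pixels"]
a=cv2.resize(S[120:310,60:430,::-1],None,fx=2.1,fy=2.1,interpolation=cv2.INTER_CUBIC);b=cv2.resize(t[95:215,80:430,::-1],(a.shape[1],int(120*a.shape[1]/350)))[:200]
cv2.imwrite("pics/end.png",np.vstack([a,b]))
print(a.shape,ctrl.get_state()["position"])
E
```

```text
position: [0.5176, 0.3321, 0.0173]
ft_force: [-0.0, 0.3, -0.2]
grip_width: 0.929
position: [0.5274, 0.1814, 0.1584]
ft_force: [0.1, -0.9, 0.2]
grip_width: 1.0
(399, 777, 3) [0.53023788 0.17203522 0.15748254]
```

View pics/end.png

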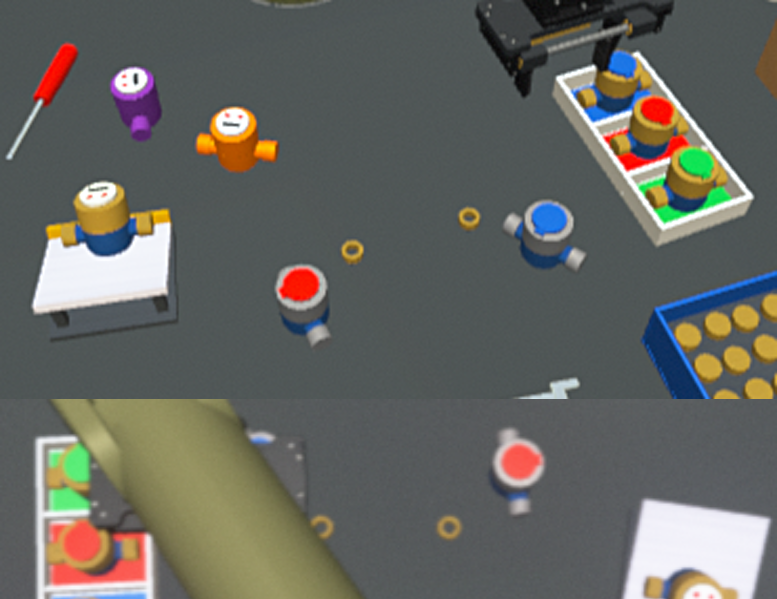

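All four meters are placed. In the scene half, the lids are over matching floors at (622,65), (656,110) and (696,162), and the dial meter is flat against the ledge at (104,215). The grey-collared ones at (302,290) and (547,225) are untouched. Handing in.

```bash
python3 -m crank '[[[0,0,0,0,-1],[0,0,0,0,-1],[0,0,0,0,-1],[0,0,0,0,-1]]]' | head -2; python3 -c "
from bench import job
print(job.close_job())"
```

```text
time: 50.05
position: [0.5268, 0.1845, 0.1575]
the job is handed in; nothing more can be done
None
```

I handed the job in at about 50 s: the blue, red and green meters stand in their matching bays, the dial meter sits flat on the slope against the ledge, and both grey-collared meters look untouched in the final picture; no verdict came back.

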